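Discharge at the earth terminal

TASK

Before anyone handles the circuit board, shed the static: lower the fingertips onto the brass dome of the terminal with the green collar, press it down lightly so that it sinks a little, keep it so for at least two seconds without driving it hard onto its stop, then withdraw so that the dome springs up again. Do not touch the terminals with the red and blue collars or the green circuit board, and leave everything else on the bench where it is; nothing is to be grasped or lifted.

Things in the scene. Friction and masses are not known exactly. Their poses are not given: they have to be found in the camera images.
- terminal_green: test terminal fixed to the bench: upright round post, black foot 62 mm across, green collar, 54 mm across, from 13 to 36 mm high, and on top a sprung brass dome 18 mm across. Origin under its middle on the bench, z up. This is the earth terminal, the one to touch. A wide shelf hangs over the back of the bench: underside 0.54 m above the bench, front edge 50 mm or more behind the terminals, so approach low and from the front
- top_green (a point): top centre of the brass dome of the terminal with the green collar, 62 mm above the bench when up; moves down with the dome
- dome_green (a joint): how far the dome of the terminal with the green collar is pressed down: 0 up, 0.012 m at its stop. The spring starts at 1 N, grows 0.8 N per mm (about 10.6 N at the stop) and lifts the dome again
- terminal_red: test terminal fixed to the bench: upright round post, black foot 62 mm across, red collar, 54 mm across, from 13 to 36 mm high, and on top a sprung brass dome 18 mm across. Origin under its middle on the bench, z up. Must not be touched
- top_red (a point): top centre of the brass dome of the terminal with the red collar, 62 mm above the bench when up; moves down with the dome
- dome_red (a joint): how far the dome of the terminal with the red collar is pressed down: 0 up, 0.012 m at its stop. The spring starts at 1 N, grows 0.8 N per mm (about 10.6 N at the stop) and lifts the dome again
- terminal_blue: test terminal fixed to the bench: upright round post, black foot 62 mm across, blue collar, 54 mm across, from 13 to 36 mm high, and on top a sprung brass dome 18 mm across. Origin under its middle on the bench, z up. Must not be touched
- top_blue (a point): top centre of the brass dome of the terminal with the blue collar, 62 mm above the bench when up; moves down with the dome
- dome_blue (a joint): how far the dome of the terminal with the blue collar is pressed down: 0 up, 0.012 m at its stop. The spring starts at 1 N, grows 0.8 N per mm (about 10.6 N at the stop) and lifts the dome again
- driver_pcb: green driver circuit board lying flat on its components, about 65 x 119 mm, 14 mm high; origin under its middle, y along its length. Bystander, static-sensitive: must not be touched
- spare_breaker: white two-pole circuit breaker, 36 x 85 mm, 63 mm high with its black toggle; origin under its middle, y along its length. Bystander
- film_cap: white film capacitor lying on its side, 66 x 92 mm, 66 mm high; origin under its middle. Bystander
- tape_yellow: roll of yellow tape lying flat, 63 mm across, 20 mm high; origin under its middle. Bystander
- insulator: red ribbed standoff insulator standing upright, 31 mm across, 35 mm high, with a small brass insert on top (not a terminal); origin under its middle. Bystander
- toroid_choke: red-wound toroid choke lying flat, 44 mm across, 17 mm high; origin under its middle. Bystander

How it is judged:
By the outcome, as a careful person would: the job done as asked, in the order asked, and still so for the second after the job is handed in, with the robot touching nothing.
It also fails if it takes over 35 s, if anything falls off the work surface, if the arm or the gripper's body presses on something with over 40 N, if the wrist force passes 120 N, or if a joint passes its speed limit or range.

ROBOT

A 6-joint arm with a two-finger parallel gripper is mounted at the origin on a cart in front of the work surface, level with it; the furniture and walls round the work are solid. World frame = base frame: x ahead of the robot, y to its left, z up, the work surface at z = 0. Lengths are in m, angles in rad, forces in N, time in s.
With the tool pointing down it reaches from about 0.3 to 0.775 m from the base axis. Payload 14.6 kg.
Tool frame: the origin (TCP) lies on the centre line of the jaws, within the pads' length; the fingertips stand 19 mm ahead of it and the grasp point (between the pads) is the TCP; y points along the fingers, x is the direction in which the jaws open and shut, and the axes are right-handed (so a half turn about y gives the same grasp; the last joint's range is limited). The gripper opens to 94 mm and grips with 3 to 60 N. Pads are 16 mm wide; open, the fingers measure 119 mm over their backs; the gripper's body (75 mm by 177 mm) begins 78 mm behind the grasp point.
Start: joints at [-1.383, 0.3, 1.521, -0, 1.321, -0.067], TCP at [0.139, -0.532, 0.224] pointing down, gripper open.
Joint ranges: [-3.03, 3.03], [-0.79, 2.21], [0.23, 2.52], [-1.04, 4.18], [0, 3.07], [-2.55, 2.55]. Speed limits (rad/s): [2.22, 2.22, 2.57, 3.14, 3.14, 3.14].

INTERFACE

Orientations are given as [roll, pitch, yaw] about the fixed x, y, z axes, in that order (R = Rz(yaw) Ry(pitch) Rx(roll)).
In Python, from station import ctrl, optics gives the robot as it stands.
- The arm moves only by the tool jog_arm, never from a script. Its argument "targets" is a list of rows, each a list of 3 entries, a list of its own where there are three numbers: the finger opening in cm, from 0 to 9.4, then the shift along the tool's x, y, z in cm, then the turn about the tool's y in rad. A call has 1 to 10 rows; each row is the pose to reach, as a shift and turn from the pose commanded when the call began, along the tool's axes at that moment; what a row does not reach only later rows make up. A row lasts 1/10 s, in which the tool goes at most 50 mm and 8.59 degrees, less where a joint would pass 70% of its speed; a pose out of reach is approached as far as the arm can. A call with a gripper value outside its range is refused whole. The fingers move at their own pace and stop on an object; "grip_force" is the grip in N (left out, the last holds). Time passes only in rows, so rows that repeat a pose let the fingers close. It gives the time, the measured TCP pose, the force and the opening at its end, in the units of the state.
- ctrl.get_obs(): the state, without advancing time (a new reading comes with each control period).
- optics.camera(name): name is "side" or "top"; returns a dict with "img" (400x640x3 uint8, red, green, blue), "range_z" (400x640 float32, m along the optical axis (not along the pixel's ray), 0 where there is no reading), "camera_matrix" (3x3 intrinsics, pixels), "world_to_cam" (4x4, takes a point from world to camera coordinates). Camera axes: x right, y up, looking along -z (the intrinsics and any distortion apply to the point x, -y, -z); pixel columns grow to the right and rows downward; lengths in m; the calibration is good to about 2 mm. A picture is of the moment at which its call begins.
- ctrl.hand_in(): hands the job in, once; it reports no verdict.
The state is a dict: "time_s": time; "qpos": joint angles; "joint_vel": joint speeds; "tau": joint torques, N m; "ee_pos": TCP position; "eef_rot": TCP orientation; "force": force on the tool from outside, world axes, zero at the start; "moment": the same for the moment, N m; "grip_width": finger opening in m.
Only numpy, scipy, OpenCV 4.12 (cv2) and the standard library are available. Lean on these libraries where they do the work, as an engineer would, in place of code of your own. Each camera call takes 0.05 s, during which the arm holds its last target. There are 200 camera calls.

## Working session

There is one attempt and no reset: what is moved stays moved. The work goes in short steps, Python scripts to look and compute and a tool call to move; the robot and the scene stay as the last step left them, time stands still between calls to the robot, and variables do not carry over. Pictures are saved under pics/ and viewed, about 8 in all and at most 12, crops included, and the job is handed in when it is done.

Besides the shell and the picture viewer there is one more tool, called by a JSON object that holds its "api" and its "payload". jog_arm: Moves the arm, as the interface text tells. Its arguments: {"type":"object","properties":{"targets":{"type":"array","items":{"type":"array"}},"grip_force":{"type":"number"}},"required":["targets"]}

```bash
mkdir -p pics; cat > h.py <<'E'
import numpy as np, cv2
from station import ctrl, optics
def snap(n,f):
    c=optics.camera(n); cv2.imwrite('pics/'+f,c['img'][:,:,::-1]); np.savez('pics/'+n+'.npz',**c); return c
def world(c,u,v,z=None):
    d=c['range_z'][int(v),int(u)] if z is None else z
    K=c['camera_matrix']; p=np.array([(u-K[0,2])/K[0,0]*d,-(v-K[1,2])/K[1,1]*d,-d,1])
    return (np.linalg.inv(c['world_to_cam'])@p)[:3]
E
python3 - <<'E'
from h import *
for n in('top','side'):
    c=snap(n,n+'1.png'); print(n,c['camera_matrix'].tolist(),np.linalg.inv(c['world_to_cam']).round(3).tolist(),[k for k in c])
o=ctrl.get_obs(); print(o)
E
```

```text
top [[373.34529996121563, 0.0, 323.0445852136578], [0.0, 373.34529996121563, 202.2287782513076], [0.0, 0.0, 1.0]] [[0.013, 0.987, -0.161, 0.268], [-1.0, 0.013, 0.001, -0.095], [0.003, 0.161, 0.987, 1.644], [0.0, 0.0, 0.0, 1.0]] ['img', 'range_z', 'camera_matrix', 'world_to_cam']
side [[440.9568716160231, 0.0, 322.35703653878204], [0.0, 440.9568716160231, 196.49277190526556], [0.0, 0.0, 1.0]] [[-0.935, 0.193, -0.298, 0.06], [-0.354, -0.548, 0.758, 1.037], [-0.017, 0.814, 0.58, 0.928], [0.0, 0.0, 0.0, 1.0]] ['img', 'range_z', 'camera_matrix', 'world_to_cam']
{'time_s': 0.1, 'qpos': array([-1.38258582e+00,  3.00415612e-01,  1.52150588e+00, -1.73830935e-05,
        1.32069297e+00, -6.66027670e-02]), 'joint_vel': array([ 0.00020005, -0.00040348, -0.00122054, -0.00076068, -0.0018625 ,
        0.0009749 ]), 'tau': array([ 1.62242497e-03, -5.32643473e+01, -3.53284121e+01,  7.09994417e-02,
        2.34738953e-02, -7.06581886e-05]), 'ee_pos': array([ 0.13858786, -0.53203649,  0.22394857]), 'eef_rot': array([-1.57074512e+00,  1.02066104e-03, -1.31597872e+00]), 'force': array([ 0.50316322,  0.98997502, -0.59814175]), 'moment': array([-0.02567293, -0.00926865, -0.03085497]), 'grip_width': 0.09440774399258953}
```

View pics/top1.png

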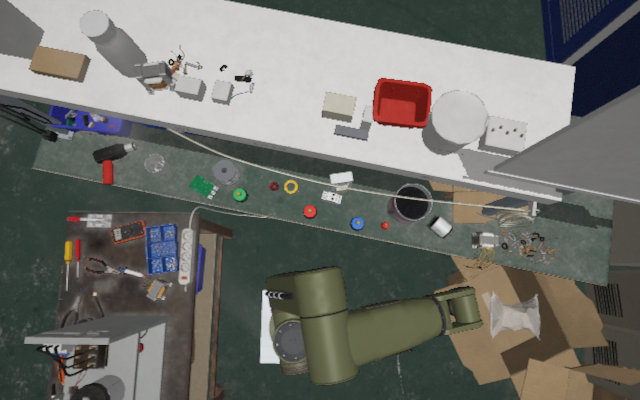

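View pics/side1.png

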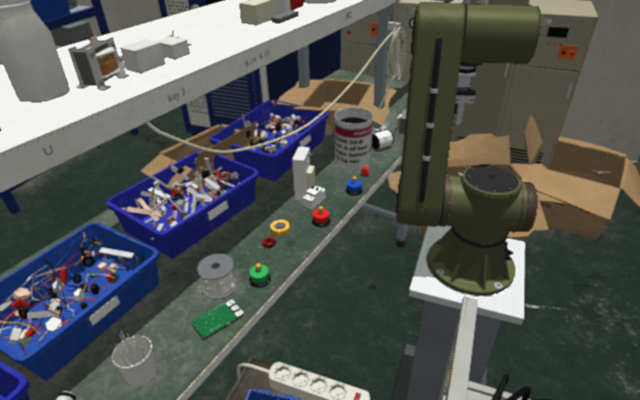

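```bash
python3 - <<'E'
from h import *
T=dict(np.load('pics/top.npz'));S=dict(np.load('pics/side.npz'))
a=cv2.resize(T['img'][140:260,170:330],None,fx=5,fy=5,interpolation=2)
b=cv2.resize(S['img'][225:325,190:320],None,fx=6,fy=6,interpolation=2)
cv2.imwrite('pics/t2.png',a[:,:,::-1]);cv2.imwrite('pics/s2.png',b[:,:,::-1])
for n,u,v in[('green',240,195),('red',310,211),('blue',358,224),('pcb',203,186),('spool',226,172),('tape',291,187),('rope',215,150),('rope',250,169),('rope',300,183),('rope',250,213),('rope',210,206),('shelf edge',240,150),('bench front',240,215),('can',412,200),('arm',460,310),('strip',187,250)]:
    print(n,world(T,u,v).round(3))
for n,u,v in[('green',259,270),('red',321,213),('rope',200,146),('rope',270,140),('shelf',200,115),('board',218,318),('spool',215,262)]:
    print('side',n,world(S,u,v).round(3))
for n,c in(('top',T),('side',S)):   # green collar by colour
    h=cv2.cvtColor(c['img'],cv2.COLOR_RGB2HSV); m=((h[...,0]>40)&(h[...,0]<80)&(h[...,1]>120)&(h[...,2]>50)).astype(np.uint8)
    k,l,s,ce=cv2.connectedComponentsWithStats(m); print(n,[(s[i].tolist(),ce[i].round(1).tolist()) for i in range(1,k) if s[i,4]>15])
E
```

```text
green [0.555 0.265 0.047]
red [ 0.487 -0.041  0.062]
blue [ 0.434 -0.246  0.061]
pcb [0.599 0.438 0.016]
spool [0.648 0.322 0.082]
tape [ 0.603  0.049 -0.001]
rope [ 0.771  0.4   -0.001]
rope [ 0.683  0.236 -0.001]
rope [0.62  0.008 0.007]
rope [0.482 0.227 0.003]
rope [ 0.627  0.643 -0.775]
shelf edge [ 0.772  0.286 -0.001]
bench front [ 0.543  0.396 -0.56 ]
can [ 0.522 -0.453  0.166]
arm [ 0.135 -0.507  0.497]
strip [ 0.317  0.501 -0.016]
side green [0.558 0.271 0.039]
side red [ 0.489 -0.039  0.034]
side rope [ 1.115 -0.278  0.049]
side rope [ 0.853 -0.4    0.06 ]
side shelf [ 2.164 -1.663 -0.582]
side board [0.594 0.438 0.01 ]
side spool [0.663 0.321 0.081]
top [([67, 120, 5, 5, 22], [68.7, 122.0]), ([190, 175, 23, 22, 284], [201.1, 185.5]), ([233, 189, 14, 12, 111], [240.0, 194.8])]
side [([249, 265, 20, 18, 267], [259.0, 274.0]), ([193, 304, 44, 33, 748], [213.6, 320.1])]
```

View pics/t2.png

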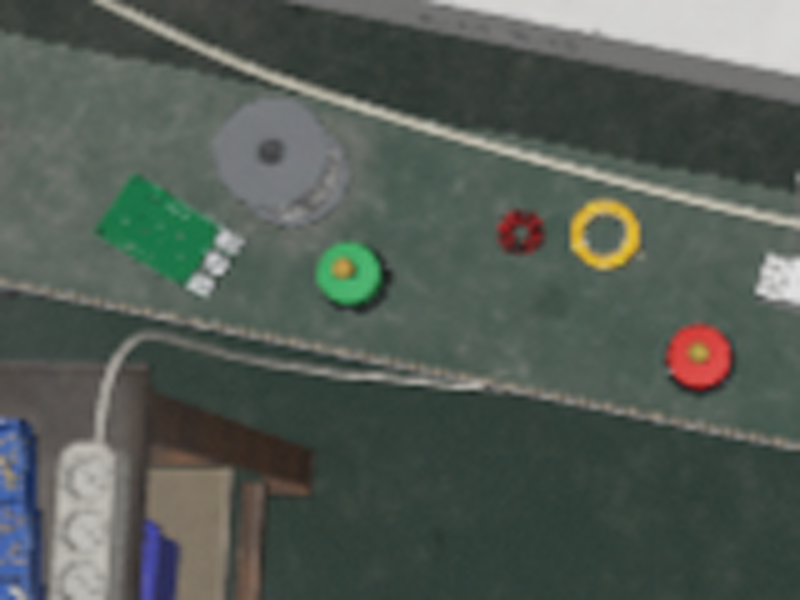

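View pics/s2.png

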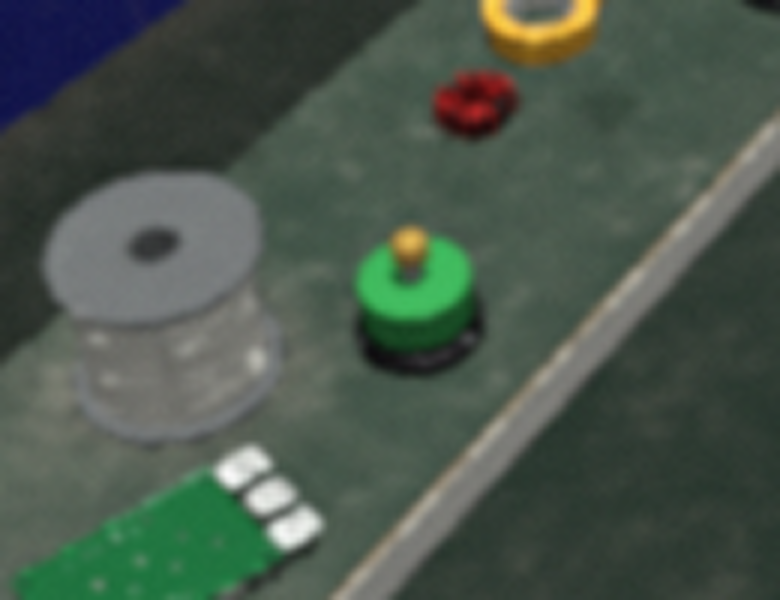

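Top crop: the green terminal's dome is at about (344,268), which is full-frame (238.4,193.2). Side crop: its dome is at (409,244), full-frame (257.8,265.3). A spool stands behind it, the board is to its left, and a rope hangs from the shelf, so I'll triangulate the rope too.

```bash
python3 - <<'E'
from h import *
T=dict(np.load('pics/top.npz'));S=dict(np.load('pics/side.npz'))
def ray(c,u,v):
    o=np.linalg.inv(c['world_to_cam'])[:3,3]; d=world(c,u,v,1.)-o; return o,d
def onz(c,u,v,z): o,d=ray(c,u,v); return o+d*(z-o[2])/d[2]
def proj(c,p):
    q=c['world_to_cam']@np.r_[p,1]; K=c['camera_matrix']; return K[0,2]+K[0,0]*q[0]/-q[2],K[1,2]+K[1,1]*q[1]/q[2]
def tri(a,b):
    (o1,d1),(o2,d2)=a,b; s=np.linalg.lstsq(np.c_[d1,-d2],o2-o1,rcond=None)[0]
    return (o1+d1*s[0]+o2+d2*s[1])/2, np.linalg.norm(o1+d1*s[0]-o2-d2*s[1])
print('dome',tri(ray(T,238.4,193.2),ray(S,257.8,265.3)),onz(T,238.4,193.2,.058),onz(S,257.8,265.3,.056))
print('collar',onz(T,240,194.8,.034))
# dome from depth
for n,c,u0,v0 in(('T',T,238,193),('S',S,258,265)):
    pts=[world(c,u,v) for v in range(v0-6,v0+7) for u in range(u0-6,u0+7)]
    pts=np.array([p for p in pts if .046<p[2]<.075]); print(n,len(pts),pts.mean(0).round(4),pts[:,2].max())
# rope: top curve
tc=np.array([(190,140),(215,150),(225,156),(250,166),(280,174),(300,179.5),(330,185.5),(400,197)])
for u,v in[(170,140),(200,146),(240,151),(270,148),(300,141),(330,120)]:
    o,d=ray(S,u,v); best=[]
    for t in np.linspace(.5,3,600):
        p=o+d*t; a,b=proj(T,p)
        if 190<a<400: best.append((abs(b-np.interp(a,tc[:,0],tc[:,1])),p.round(2).tolist()))
    print('rope',u,v,min(best) if best else None)
c=dict(T); r=T['range_z']; print('shelf depth',world(T,300,100).round(3),world(T,300,150).round(3))
E
```

```text
dome (array([0.56056454, 0.2701705 , 0.05592424]), np.float64(0.0008235632089826852)) [0.56057674 0.26984809 0.058     ] [0.56008671 0.27019307 0.056     ]
collar [0.55797633 0.26801377 0.034     ]
T 15 [0.5595 0.2686 0.0593] 0.06870707920126162
S 35 [0.5577 0.2739 0.0577] 0.06288470290314463
rope 170 140 (np.float64(10.334117864797804), [0.7, 0.34, 0.46])
rope 200 146 (np.float64(0.22343493120743574), [0.65, 0.3, 0.44])
rope 240 151 (np.float64(0.34593261680561227), [0.61, 0.19, 0.37])
rope 270 148 (np.float64(0.09270052538667528), [0.59, 0.08, 0.33])
rope 300 141 (np.float64(0.20934224050893135), [0.56, -0.07, 0.28])
rope 330 120 (np.float64(0.022610155489360295), [0.54, -0.26, 0.26])
shelf depth [ 0.743 -0.024  0.603] [ 0.594 -0.026  0.588]
```

{"api": "jog_arm", "payload": {"targets": [[0, [-4, 0, 0], 0], [0, [-8, 0, 0], 0], [0, [-12, 0, 0], 0], [0, [-15, 0, 0], 0], [0, [-15.3, 0, 4.8], -0.12], [0, [-16.1, 0, 9.5], -0.24], [0, [-17.6, 0, 14.1], -0.36], [0, [-17.6, 0, 14.1], -0.36]], "grip_force": 3}}

```text
time_s: 0.9
ee_pos: [0.2341, -0.3237, 0.2244]
eef_rot: [-1.57, 0.0, -0.946]
force: [-1.2, -0.9, -0.4]
grip_width: 0.0334
```

{"api": "jog_arm", "payload": {"targets": [[0, [-0.3, 0, 4.8], -0.12], [0, [-1.1, 0, 9.5], -0.24], [0, [-2.6, 0, 14.1], -0.36], [0, [-4.5, 0, 18.5], -0.48], [0, [-7, 0, 22.6], -0.6], [0, [-9.9, 0, 26.4], -0.72], [0, [-13.3, 0, 29.8], -0.84], [0, [-17.1, 0, 32.8], -0.96], [0, [-21.1, 0, 35.3], -1.08], [0, [-25.5, 0, 37.3], -1.2]]}}

```text
time_s: 1.9
ee_pos: [0.3881, 0.0984, 0.2243]
eef_rot: [-1.571, 0.0, 0.248]
force: [1.2, 0.3, 0.1]
grip_width: 0.0004
```

{"api": "jog_arm", "payload": {"targets": [[0, [-0.2, 1, 4], -0.1], [0, [-0.8, 4, 7.9], -0.2], [0, [-0.8, 7, 7.9], -0.2], [0, [-0.8, 9, 7.9], -0.2], [0, [-0.8, 11, 7.9], -0.2], [0, [-0.8, 11, 7.9], -0.2], [0, [-0.8, 11, 7.9], -0.2]]}}

```text
time_s: 2.6
ee_pos: [0.3617, 0.1715, 0.1149]
eef_rot: [-1.571, 0.0, 0.443]
force: [0.4, -0.3, 0.8]
grip_width: 0.0005
```

```bash
cat >> h.py <<'E'
from scipy.spatial.transform import Rotation as Ro
def togo(p):
    o=ctrl.get_obs(); R=Ro.from_euler('xyz',o['eef_rot']).as_matrix()
    print(o['time_s'],o['ee_pos'].round(4),o['eef_rot'].round(3),'F',o['force'].round(2),'go cm',(R.T@(np.array(p)-o['ee_pos'])*100).round(2))
E
python3 -c "
from h import *
togo([.5603,.2700,.111])"
```

```text
2.6 [0.3617 0.1715 0.1149] [-1.571  0.     0.443] F [ 0.36 -0.33  0.76] go cm [22.16  0.38  0.39]
```

{"api": "jog_arm", "payload": {"targets": [[0, [4, 0, 0.1], 0], [0, [8, 0, 0.2], 0], [0, [12, 0, 0.3], 0], [0, [16, 0, 0.4], 0], [0, [19, 0, 0.4], 0], [0, [21, 0, 0.4], 0], [0, [22.2, 0, 0.4], 0], [0, [22.2, 0, 0.4], 0], [0, [22.2, 0, 0.4], 0]]}}

```text
time_s: 3.5
ee_pos: [0.5602, 0.2705, 0.1152]
eef_rot: [-1.571, -0.001, 0.444]
force: [-0.4, -0.3, -0.2]
grip_width: 0.0008
```

```bash
python3 -c "
from h import *
c=snap('side','s3.png'); t=snap('top','t3.png')
a=cv2.resize(c['img'][180:305,190:330],None,fx=4,fy=4,interpolation=2); b=cv2.resize(t['img'][140:265,170:230+0+80],None,fx=4,fy=4,interpolation=2)[:, :]
cv2.imwrite('pics/c3.png',a[:,:,::-1])
togo([.5603,.2700,.083])"
```

```text
3.6 [0.5599 0.2705 0.1151] [-1.571 -0.     0.444] F [-0.72  0.17 -0.13] go cm [ 0.02  3.21 -0.06]
```

View pics/c3.png

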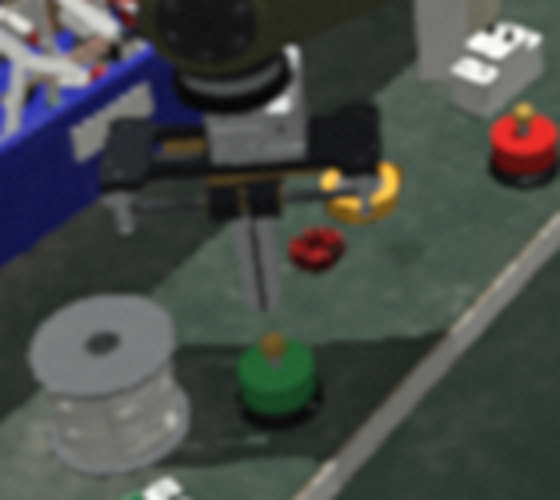

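View pics/t3.png

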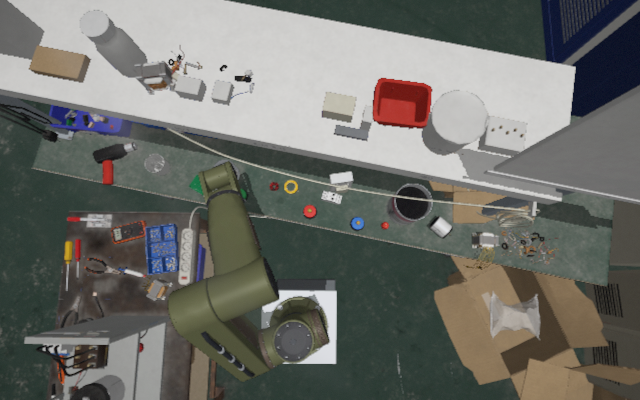

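Side crop: the closed fingertips at (264,308) are just above the dome at (272,345). Top view: the arm is clear of the shelf. I'll check the small lateral offset between tips and dome.

```bash
python3 -c "
from h import *
c=dict(np.load('pics/side.npz'))
def proj(p):
    q=c['world_to_cam']@np.r_[p,1]; K=c['camera_matrix']; return np.array([K[0,2]+K[0,0]*q[0]/-q[2]-190+.4,K[1,2]+K[1,1]*q[1]/q[2]-180+.4])*4
for p in([.5599,.2705,.0961],[.5599,.2705,.116],[.5599,.2705,.062],[.5605,.2701,.056],[.5505,.2701,.056],[.5605,.2601,.056]): print(p,proj(p).round(1))"
```

```text
[0.5599, 0.2705, 0.0961] [266.9 301. ]
[0.5599, 0.2705, 0.116] [263.8 279.4]
[0.5599, 0.2705, 0.062] [272.  336.9]
[0.5605, 0.2701, 0.056] [272.3 342.6]
[0.5505, 0.2701, 0.056] [285.1 346. ]
[0.5605, 0.2601, 0.056] [278.9 333.1]
```

{"api": "jog_arm", "payload": {"targets": [[0, [-0.1, 1, 0], 0], [0, [-0.1, 2, 0], 0], [0, [-0.1, 2.6, 0], 0], [0, [-0.1, 3, 0], 0], [0, [-0.1, 3.2, 0], 0], [0, [-0.1, 3.4, 0], 0], [0, [-0.1, 3.6, 0], 0], [0, [-0.1, 3.7, 0], 0], [0, [-0.1, 3.7, 0], 0]]}}

```text
time_s: 4.5
ee_pos: [0.5594, 0.2704, 0.0777]
eef_rot: [-1.571, -0.0, 0.444]
force: [-1.5, -0.8, 3.4]
grip_width: 0.0004
```

{"api": "jog_arm", "payload": {"targets": [[0, [0, 0.1, 0], 0], [0, [0, 0.2, 0], 0], [0, [0, 0.2, 0], 0], [0, [0, 0.2, 0], 0]]}}

```text
time_s: 4.9
ee_pos: [0.5594, 0.2704, 0.0756]
eef_rot: [-1.571, -0.0, 0.444]
force: [-1.9, -0.1, 4.6]
grip_width: 0.0007
```

```bash
python3 -c "
from h import *
F=[]
for i in range(4):
    c=optics.camera('side'); F.append(ctrl.get_obs()['force'])
print(np.mean(F,0).round(2))
a=cv2.resize(c['img'][220:300,220:300],None,fx=6,fy=6,interpolation=2)
cv2.imwrite('pics/c4.png',a[:,:,::-1]); togo([.5603,.27,.076])"
```

```text
[-1.79 -0.85  5.47]
5.1 [0.5594 0.2704 0.0757] [-1.571 -0.     0.444] F [-1.99 -1.31  5.76] go cm [ 0.06 -0.03 -0.07]
```

View pics/c4.png

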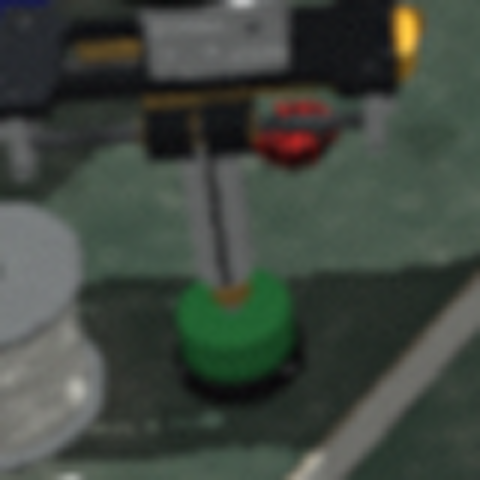

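The picture shows the tips at (228,285) resting on the brass dome. The mean force is 5.5 N, about 5.5 mm down and well short of the stop. Now I hold it there for three seconds.

{"api": "jog_arm", "payload": {"targets": [[0, [0, 0, 0], 0], [0, [0, 0, 0], 0], [0, [0, 0, 0], 0], [0, [0, 0, 0], 0], [0, [0, 0, 0], 0], [0, [0, 0, 0], 0], [0, [0, 0, 0], 0], [0, [0, 0, 0], 0], [0, [0, 0, 0], 0], [0, [0, 0, 0], 0]]}}

```text
time_s: 6.1
ee_pos: [0.5594, 0.2704, 0.0757]
eef_rot: [-1.571, -0.0, 0.444]
force: [-0.8, 0.1, 4.7]
grip_width: 0.0006
```

{"api": "jog_arm", "payload": {"targets": [[0, [0, 0, 0], 0], [0, [0, 0, 0], 0], [0, [0, 0, 0], 0], [0, [0, 0, 0], 0], [0, [0, 0, 0], 0], [0, [0, 0, 0], 0], [0, [0, 0, 0], 0], [0, [0, 0, 0], 0], [0, [0, 0, 0], 0], [0, [0, 0, 0], 0]]}}

```text
time_s: 7.1
ee_pos: [0.5594, 0.2704, 0.0757]
eef_rot: [-1.571, -0.0, 0.444]
force: [-1.0, -0.5, 5.6]
grip_width: 0.0005
```

{"api": "jog_arm", "payload": {"targets": [[0, [0, 0, 0], 0], [0, [0, 0, 0], 0], [0, [0, 0, 0], 0], [0, [0, 0, 0], 0], [0, [0, 0, 0], 0], [0, [0, 0, 0], 0], [0, [0, 0, 0], 0], [0, [0, 0, 0], 0], [0, [0, 0, 0], 0], [0, [0, 0, 0], 0]]}}

```text
time_s: 8.1
ee_pos: [0.5595, 0.2704, 0.0757]
eef_rot: [-1.571, -0.0, 0.444]
force: [-1.8, -0.7, 4.2]
grip_width: 0.0005
```

{"api": "jog_arm", "payload": {"targets": [[0, [0, -0.5, 0], 0], [0, [0, -1, 0], 0], [0, [0, -2, 0], 0], [0, [0, -4, 0], 0], [0, [-4, -4, 0], 0], [0, [-8, -4, 0], 0], [0, [-12, -4, 0], 0], [0, [-15, -4, 0], 0], [0, [-15, -4, 0], 0], [0, [-15, -4, 0], 0]]}}

```text
time_s: 9.1
ee_pos: [0.4243, 0.2061, 0.1164]
eef_rot: [-1.571, -0.002, 0.444]
force: [0.5, 0.9, 0.6]
grip_width: 0.0006
```

```bash
python3 -c "
from h import *
c=snap('side','s5.png'); togo([.56,.27,.1])
b=dict(np.load('pics/top.npz'))"
```

```text
9.15 [0.4247 0.2062 0.1162] [-1.571e+00 -1.000e-03  4.440e-01] F [ 0.44 -0.78  0.47] go cm [14.95  1.64 -0.05]
```

View pics/s5.png

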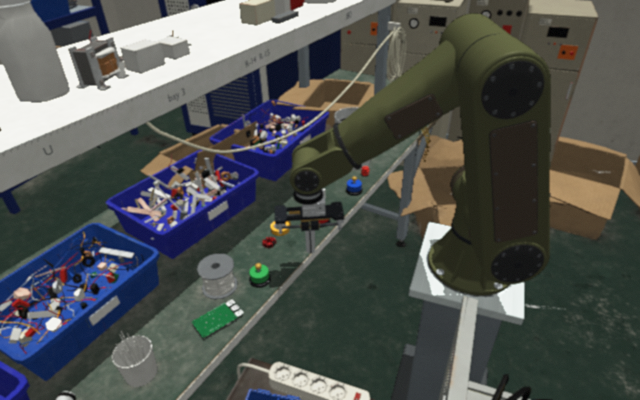

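The dome is up again at (258,265), nothing has moved, and the arm is clear. Handing in.

```bash
python3 -c "
from h import *
c=dict(np.load('pics/side.npz')); p=np.array([world(c,u,v) for v in range(259,272) for u in range(252,265)]); p=p[(p[:,2]>.046)&(p[:,2]<.075)]; print(len(p),p.mean(0).round(4),p[:,2].max())
print(ctrl.hand_in())"
```

```text
36 [0.5578 0.2737 0.0571] 0.06402913726928461
the job is handed in; nothing more can be done
None
```

I lowered the closed fingertips onto the green-collared terminal's dome, pressed it down about 5 mm, held it there for over 3 s, then withdrew and handed the job in at about 9.2 s of the 35 s allowed.

- **Press:** the force while holding read 4.2 to 5.8 N, well below the roughly 10.6 N at the stop. A small sideways force of about 1 to 2 N showed during the hold.
- **Dome after withdrawal:** side-camera depth puts its highest reading at 64 mm (63 mm before the press; 62 mm is the stated height when up). The force on the tool was back to noise.
- **Everything else:** the red and blue terminals, the board and the other items that can be seen look unmoved in the last side picture. The arm hid a few from that view, and I did not take a final top view. There were no unexpected contact forces.
- **Disagreement:** the tip-to-dome alignment seen in the picture differed from the calculated one by about 2 mm, within the camera calibration error, so I shifted the press by 1 mm.

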